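# Two repair kits at the repair stall

## Task

Make up two repair kits from the loose stock on the table: the kettle kit, the round kettle connector and the red switch, goes in the white tray; the power-strip kit, the socket insert and the green switch, goes in the blue tray. Put one part in each compartment, right way up and flat on the tray floor, setting it down rather than dropping it. Leave the yellow switch, the multimeter, the tape and the screwdriver where they are.

Things in the scene. Friction and masses are not known exactly. Their poses are not given: they have to be found in the camera images.
- kettle_tray: white kit tray, fixed to the table, outside 172 mm along its own x, 128 mm along its own y, rim 16 mm above the table. Floor and walls 4 mm thick; a divider at own x = 0, 4 mm thick and as high as the rim, makes two equal compartments, each 80 mm (x) by 120 mm (y) inside, with centres at own x = +42 and -42 mm, y = 0. Origin: centre of the underside, on the table; z up; the floor that parts stand on is 4 mm above the origin. Place of the kettle kit.
- strip_tray: blue kit tray, fixed to the table, outside 172 mm along its own x, 128 mm along its own y, rim 16 mm above the table. Floor and walls 4 mm thick; a divider at own x = 0, 4 mm thick and as high as the rim, makes two equal compartments, each 80 mm (x) by 120 mm (y) inside, with centres at own x = +42 and -42 mm, y = 0. Origin: centre of the underside, on the table; z up; the floor that parts stand on is 4 mm above the origin. Place of the power-strip kit.
- connector: kettle base connector: black upright cylinder, 44 mm across and 28 mm high, with a copper ring and a brass dot on its top; loose, about 50 g. Origin: centre of the underside; z up.
- socket_insert: power-strip socket insert: white block 50 x 40 mm (own x by y), 28 mm high, with a light-blue face and three black slots on top; loose, about 45 g. Origin: centre of the underside; z up. Easily gripped across its own y (40 mm).
- red_switch: rocker switch, black block 32 x 26 mm (own x by y) and 30 mm high with a red rocker 27 x 21 x 6 mm on top (36 mm high in all), loose, about 30 g. Origin: centre of the underside; z up. Easily gripped across its own y (26 mm).
- green_switch: rocker switch, black block 32 x 26 mm (own x by y) and 30 mm high with a green rocker 27 x 21 x 6 mm on top (36 mm high in all), loose, about 30 g. Origin: centre of the underside; z up. Easily gripped across its own y (26 mm).
- yellow_switch: rocker switch, black block 32 x 26 mm (own x by y) and 30 mm high with a yellow rocker 27 x 21 x 6 mm on top (36 mm high in all), loose, about 30 g. Origin: centre of the underside; z up. Easily gripped across its own y (26 mm). In neither kit: stays in the stock.
- multimeter: multimeter lying on its back, black, 85 x 165 mm (own x by y), 36 mm high, 47 mm at the dial; grey screen and dial; loose, not to be disturbed. Origin: centre of the underside.
- tape: roll of black tape lying flat, 68 mm across, 18 mm high; loose, not to be disturbed. Origin: centre of the underside.
- screwdriver: screwdriver with a yellow handle, lying along its own x, handle to -x; 200 mm long, handle 25 mm thick, its middle 13 mm up; loose, not to be disturbed. Origin: on the table under the tool's middle.
Not all that is in view belongs to the job. Leave any purple look-alike of the green_switch alone.

How it is judged (in metres and radians):
At the end, for the whole second after the job is handed in: Connector and red switch in the white tray, socket insert and green switch in the blue one, each alone in its compartment, upright (0.1 rad), underside within 3 to 4 mm of the floor, released and at rest; yellow switch, multimeter, tape and screwdriver within 20 mm of their start (x of connector in the frame of kettle_tray between -0.082 and 0.082 m and y of connector in the frame of kettle_tray between -0.06 and 0.06 m and z of connector in the frame of kettle_tray between 0.001 and 0.008 m and angle between each of connector, red_switch, socket_insert, green_switch's own z axis and vertical below 0.1 rad and linear speed of each of connector, red_switch, socket_insert, green_switch below 0.02 m/s and angular speed of each of connector, red_switch, socket_insert, green_switch below 0.2 rad/s and x of red_switch in the frame of kettle_tray between -0.082 and 0.082 m and y of red_switch in the frame of kettle_tray between -0.06 and 0.06 m and z of red_switch in the frame of kettle_tray between 0.001 and 0.008 m and ((x of connector in the frame of kettle_tray above 0 m and x of red_switch in the frame of kettle_tray below 0 m) or (x of connector in the frame of kettle_tray below 0 m and x of red_switch in the frame of kettle_tray above 0 m)) and x of socket_insert in the frame of strip_tray between -0.082 and 0.082 m and y of socket_insert in the frame of strip_tray between -0.06 and 0.06 m and z of socket_insert in the frame of strip_tray between 0.001 and 0.008 m and x of green_switch in the frame of strip_tray between -0.082 and 0.082 m and y of green_switch in the frame of strip_tray between -0.06 and 0.06 m and z of green_switch in the frame of strip_tray between 0.001 and 0.008 m and ((x of socket_insert in the frame of strip_tray above 0 m and x of green_switch in the frame of strip_tray below 0 m) or (x of socket_insert in the frame of strip_tray below 0 m and x of green_switch in the frame of strip_tray above 0 m)) and distance of each of yellow_switch, multimeter, tape, screwdriver from where it was at the start of the episode below 0.02 m); the robot touches nothing.
It fails at once if yellow switch, multimeter, tape or screwdriver disturbed (moved by more than 20 mm) (distance of any of yellow_switch, multimeter, tape, screwdriver from where it was at the start of the episode above 0.02 m).
It fails at once if a part of a kit dropped or thrown (loose from the fingers and faster than 0.6 m/s) ((linear speed of connector above 0.6 m/s and contact force between the fingers and connector below 0.05 N) or (linear speed of socket_insert above 0.6 m/s and contact force between the fingers and socket_insert below 0.05 N) or (linear speed of red_switch above 0.6 m/s and contact force between the fingers and red_switch below 0.05 N) or (linear speed of green_switch above 0.6 m/s and contact force between the fingers and green_switch below 0.05 N)).
It also fails if it takes over 96 s, if anything falls off the work surface, if the arm or the gripper's body presses on something with over 40 N, if the wrist force passes 120 N, or if a joint passes its speed limit or range.

## Robot

A 6-joint arm with a two-finger parallel gripper is mounted at the origin on the work surface. World frame = base frame: x ahead of the robot, y to its left, z up, the work surface at z = 0. Lengths are in m, angles in degrees, forces in N, time in s.
With the tool pointing down it reaches from about 0.4 to 0.825 m from the base axis. Payload 7 kg.
Tool frame: the origin (TCP) lies on the centre line of the jaws, within the pads' length; the fingertips stand 25 mm ahead of it and the grasp point (between the pads) lies 6 mm ahead of it; x points along the fingers, z is the direction in which the jaws open and shut, and the axes are right-handed (so a half turn about x gives the same grasp; the last joint's range is limited). The gripper opens to 88 mm and grips with 3 to 60 N. Pads are 19 mm wide; open, the fingers measure 130 mm over their backs; the gripper's body (78 mm by 193 mm) begins 47 mm behind the grasp point.
Start: joints at [92.825, 20.546, 0.682, 0, -70.136, -16.507], TCP at [0.16, 0.656, 0.252] pointing down, gripper open.
Joint ranges: [-176.03, 176.03], [-82.01, 121.73], [-58.28, 71.71], [-173.87, 95.51], [-174.79, -0.11], [-173.66, 173.66]. Speed limits (degrees/s): [136.94, 136.94, 172.46, 180, 180, 180].

## Interface

Orientations are given as [roll, pitch, yaw] about the fixed x, y, z axes, in that order (R = Rz(yaw) Ry(pitch) Rx(roll)).
In Python, from plant import ctrl gives the robot as it stands. The module is installed in compiled form; this text tells all that it offers.
- The arm moves only by the tool send_rows, never from a script. Its argument "deltas" is a list of rows, each an object of numbers: "dx", "dy", "dz": the shift along the tool's x, y, z in mm; "ax", "ay", "az": the turn, a rotation vector about the tool's x, y, z in units of 5 degrees (1.0 is 5 degrees); "fingers": the opening, from 0 (shut) to 1 (fully open). A call has 1 to 12 rows; each row shifts and turns the commanded pose from where the row before left it, along the tool's axes as they then stand; what a row does not reach is not made up. A row lasts 1/8 s, in which the tool goes at most 62.5 mm and 10.7 degrees, less where a joint would pass 70% of its speed; a pose out of reach is approached as far as the arm can. A call with a gripper value outside its range is refused whole. The fingers move at their own pace and stop on an object; the grip force is fixed at half the most. Time passes only in rows, so rows that do not move let the fingers close. It gives the time, the measured TCP pose, the force and the opening at its end, in the units of the state.
- ctrl.get_obs(): the state, without advancing time (a new reading comes with each control period).
- ctrl.snapshot(name): name is "side" or "top" or "wrist"; returns a dict with "image" (400x640x3 uint8, blue, green, red), "fx", "fy", "cx", "cy" (pixels), "R" (3x3) and "t" (3): a world point X has camera coordinates R X + t; the wrist camera has in their place "hand_eye" (4x4, takes a point from camera to tool coordinates, whose origin is the TCP and whose axes are the tool frame's). Camera axes: x right, y down, z forward; pixel columns grow to the right and rows downward; lengths in m; the calibration is good to about 2 mm. The wrist camera is an equidistant fisheye: a pixel r from the principal point sees the ray r / f radians off the axis. A picture is of the moment at which its call begins: read the wrist's pose just before it. There is no depth.
- ctrl.close_job(): hands the job in, once; it reports no verdict.
The state is a dict: "clock": time; "joint_pos": joint angles; "qvel": joint speeds; "tau": joint torques, N m; "tool_pos": TCP position; "orientation": TCP orientation; "force": force on the tool from outside, world axes, zero at the start; "moment": the same for the moment, N m; "opening": finger opening in m.
Only numpy, scipy, OpenCV 4.12 (cv2) and the standard library are available. Lean on these libraries where they do the work, as an engineer would, in place of code of your own. Each camera call takes 0.05 s, during which the arm holds its last target.

## Working session

There is one attempt and no reset: what is moved stays moved. The work goes in short steps, Python scripts to look and compute and a tool call to move; the robot and the scene stay as the last step left them, time stands still between calls to the robot, and variables do not carry over. Pictures are saved under pics/ and viewed, and the job is handed in when it is done.

Besides the shell and the picture viewer there is one more tool, called after "Request:" as name(argument=value, ...) on one line, values as JSON. send_rows: Moves the arm, as the interface text tells. Its arguments: {"type":"object","properties":{"deltas":{"type":"array","items":{"type":"object","properties":{"dx":{"type":"number"},"dy":{"type":"number"},"dz":{"type":"number"},"ax":{"type":"number"},"ay":{"type":"number"},"az":{"type":"number"},"fingers":{"type":"number"}}}}},"required":["deltas"]}

```bash
mkdir -p pics; python3 - <<'E'
from plant import ctrl
import cv2,pickle
o=ctrl.get_obs();print(o)
for n in("top","side","wrist"):
    s=ctrl.snapshot(n);cv2.imwrite(f"pics/{n}0.png",s["image"]);pickle.dump(s,open(f"{n}0.pkl","wb"))
    print(n,{k:v for k,v in s.items() if k!="image"})
E
```

```text
{'clock': 0.0, 'joint_pos': array([ 9.28268165e+01,  2.05905878e+01,  6.33765799e-01, -2.20541718e-02,
       -7.01380581e+01, -1.65062785e+01]), 'qvel': array([ 0.08212255,  0.13091431,  0.04018301,  0.0871968 ,  0.02415035,
       -0.02918747]), 'tau': array([-4.65759440e-04, -5.82719707e+01,  2.93047982e+01,  6.99723870e+00,
        6.73446018e-03, -1.78112741e-04]), 'tool_pos': array([0.15954418, 0.65539226, 0.2506261 ]), 'orientation': array([  4.1818745 ,  89.90288045, -99.50509765]), 'force': array([ 0.3771792 , -0.97848426, -0.26529567]), 'moment': array([-0.01181189,  0.02099563, -0.02650272]), 'opening': 0.08804224116194112}
top {'fx': 446.2052386371729, 'fy': 446.2052386371729, 'cx': 318.34960368178673, 'cy': 198.7859332014462, 'R': array([[ 0.01811168, -0.99982576, -0.00451778],
       [-0.99849773, -0.01785355, -0.05180285],
       [ 0.05171317,  0.00544923, -0.99864711]]), 't': array([0.00128796, 0.61140473, 1.13717851])}
side {'fx': 366.8775564439765, 'fy': 366.8775564439765, 'cx': 318.04522394464055, 'cy': 204.1275230390225, 'R': array([[ 0.7510865 , -0.65995229, -0.01822198],
       [-0.45207893, -0.49400103, -0.74268945],
       [ 0.48113793,  0.5660618 , -0.66938803]]), 't': array([-0.44882392,  0.29720362,  0.52952931])}
wrist {'fx': 309.70691628693146, 'fy': 309.70691628693146, 'cx': 321.85298697074137, 'cy': 196.06307212647235, 'hand_eye': array([[-1.77410081e-04, -3.10202623e-01,  9.50670448e-01,
        -1.34061206e-01],
       [ 1.08833261e-03, -9.50669960e-01, -3.10202260e-01,
         8.52780873e-02],
       [ 9.99999392e-01,  9.79612645e-04,  5.06262065e-04,
         6.87620169e-04],
       [ 0.00000000e+00,  0.00000000e+00,  0.00000000e+00,
         1.00000000e+00]])}
```

View pics/top0.png

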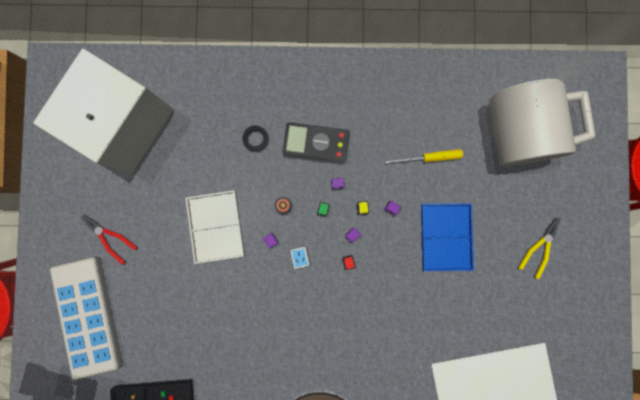

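View pics/side0.png

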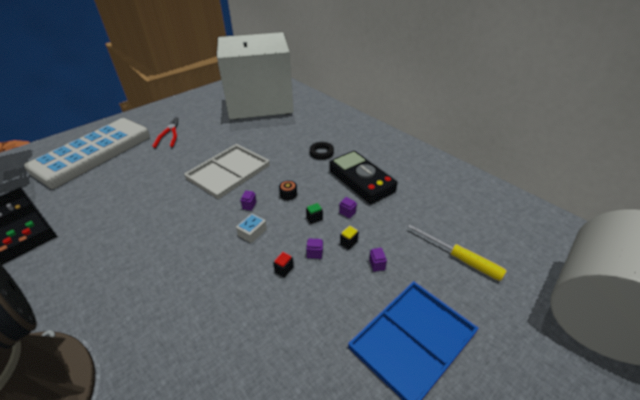

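View pics/wrist0.png

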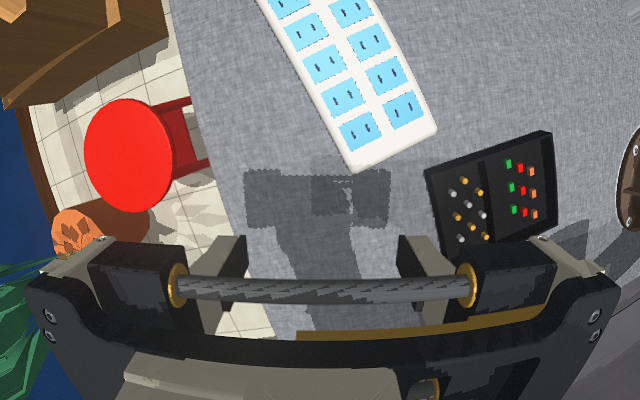

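Top view: the white tray is near (215,227) and the blue tray near (447,237). The connector is at (283,205), socket insert (300,258), red switch (349,263), green (323,209) and yellow (363,208). Purple decoys sit around them. Next I'll measure positions with colour masks.

```bash
cat > h.py <<'E'
import numpy as np,cv2,pickle
from scipy.spatial.transform import Rotation as Ro
def tool(o): 
    return Ro.from_euler('xyz',o['orientation'],degrees=True).as_matrix(),np.array(o['tool_pos'])
def ray_fixed(s,uv):
    uv=np.atleast_2d(np.asarray(uv,float))
    d=np.c_[(uv[:,0]-s['cx'])/s['fx'],(uv[:,1]-s['cy'])/s['fy'],np.ones(len(uv))]
    return -s['R'].T@s['t'],d@s['R']
def ray_wrist(s,o,uv):
    uv=np.atleast_2d(np.asarray(uv,float))
    p=np.c_[(uv[:,0]-s['cx'])/s['fx'],(uv[:,1]-s['cy'])/s['fy']]
    r=np.linalg.norm(p,axis=1);k=np.where(r>1e-9,np.sin(r)/np.maximum(r,1e-9),1)
    d=np.c_[p*k[:,None],np.cos(r)]
    R,t=tool(o);H=s['hand_eye']
    return R@H[:3,3]+t, d@H[:3,:3].T@R.T
def plane(C,d,z): return C+d*((z-C[2])/d[:,2])[:,None]
def proj_wrist(s,o,X):
    R,t=tool(o);H=s['hand_eye'];X=np.atleast_2d(X)
    c=((X-t)@R-H[:3,3])@H[:3,:3]
    th=np.arctan2(np.hypot(c[:,0],c[:,1]),c[:,2]);ph=np.arctan2(c[:,1],c[:,0])
    return np.c_[s['cx']+s['fx']*th*np.cos(ph),s['cy']+s['fy']*th*np.sin(ph)]
def cmask(img,name):
    h=cv2.cvtColor(img,cv2.COLOR_BGR2HSV)
    rng={'red':[((0,150,90),(6,255,255)),((174,150,90),(180,255,255))],'green':[((50,130,60),(80,255,255))],
     'yellow':[((24,150,100),(34,255,255))],'lblue':[((92,60,130),(108,200,255))],'blue':[((105,170,60),(120,255,255))],
     'white':[((0,0,170),(180,40,255))],'copper':[((5,60,70),(22,255,255))],'purple':[((130,80,60),(160,255,255))]}[name]
    m=0
    for a,b in rng: m=m|cv2.inRange(h,a,b)
    return m
def blobs(m,amin=15):
    c,_=cv2.findContours(m,cv2.RETR_EXTERNAL,cv2.CHAIN_APPROX_NONE)
    return [x for x in c if cv2.contourArea(x)>=amin]
def rect(P):  # min area rect of plane points (m) -> centre, long, short, angle of long side deg
    (c,(w,h),a)=cv2.minAreaRect((P[:,:2]*1000).astype(np.float32))
    if w<h: w,h,a=h,w,a+90
    return np.array(c)/1000,w,h,(a+90)%180-90
E
python3 - <<'E'
from h import *
for v in('top','side'):
    s=pickle.load(open(v+'0.pkl','rb'));im=s['image'];print(v,-s['R'].T@s['t'])
    for n,z,am in(('red',.036,15),('green',.036,15),('yellow',.036,15),('purple',.036,15),('lblue',.028,40),('copper',.028,15),('blue',.016,800),('white',.016,800)):
        for c in blobs(cmask(im,n),am):
            C,d=ray_fixed(s,c[:,0]);P=plane(C,d,z);q,l,w,a=rect(P)
            if np.hypot(*q)<1.0 and q[0]>.2: print(n,cv2.contourArea(c),np.round(c[:,0].mean(0)),np.round(q,3),round(l),round(w),round(a,1))
E
```

```text
top [0.5516558  0.00600674 1.16731837]
red 18.0 [ 12. 288.] [0.37  0.781] 28 8 3.1
red 528.5 [  5. 300.] [0.33 0.79] 169 35 3.2
red 80.0 [349. 262.] [ 0.451 -0.067] 28 23 1.1
red 120.0 [110. 249.] [0.472 0.536] 94 15 41.0
red 110.0 [119. 238.] [0.502 0.513] 97 15 62.6
green 69.5 [323. 209.] [0.585 0.   ] 27 20 -13.0
yellow 153.0 [544. 260.] [ 0.465 -0.557] 95 19 -18.2
yellow 159.5 [531. 253.] [ 0.485 -0.525] 100 18 -39.7
yellow 81.0 [363. 207.] [ 0.59  -0.101] 28 20 0.8
yellow 301.0 [443. 155.] [ 0.727 -0.303] 100 23 -83.3
purple 117.5 [270. 240.] [0.503 0.132] 32 27 35.1
purple 118.5 [353. 235.] [ 0.521 -0.076] 32 27 -44.2
purple 121.5 [393. 208.] [ 0.591 -0.176] 33 27 59.7
purple 106.0 [338. 183.] [ 0.652 -0.036] 31 27 -80.9
lblue 178.0 [101. 355.] [0.207 0.552] 40 31 -75.0
lblue 179.5 [ 76. 343.] [0.235 0.617] 40 32 -76.0
lblue 176.0 [ 98. 338.] [0.249 0.563] 40 31 -76.0
lblue 176.0 [ 72. 326.] [0.277 0.628] 41 31 -77.7
lblue 174.0 [ 94. 321.] [0.291 0.574] 40 32 -75.0
lblue 176.5 [ 69. 309.] [0.319 0.639] 41 32 -76.0
lblue 176.0 [ 90. 304.] [0.333 0.584] 40 32 -76.0
lblue 176.0 [
[... 1076 characters left out ...]
3 56.0
lblue 101.0 [407. 390.] [ 0.44  -0.369] 29 20 71.9
lblue 198.0 [250. 222.] [0.462 0.06 ] 42 33 13.7
lblue 96.5 [ 57. 166.] [0.211 0.565] 40 31 -76.3
lblue 88.5 [ 73. 157.] [0.253 0.576] 41 31 -76.3
lblue 89.5 [ 61. 150.] [0.238 0.634] 43 32 -74.1
lblue 76.5 [ 89. 149.] [0.295 0.586] 37 31 -74.9
lblue 71.0 [104. 142.] [0.338 0.597] 38 30 -74.9
lblue 81.5 [ 77. 143.] [0.281 0.644] 44 31 -74.2
lblue 65.5 [118. 135.] [0.38  0.609] 39 30 -76.0
lblue 72.5 [ 92. 136.] [0.323 0.656] 45 31 -78.0
lblue 67.0 [106. 129.] [0.366 0.666] 44 31 -74.3
copper 109.5 [287. 185.] [0.595 0.104] 35 33 -42.6
copper 67.0 [130. 106.] [0.472 0.774] 60 53 -89.3
blue 8174.0 [414. 342.] [ 0.516 -0.323] 176 127 1.8
```

Both views agree within about 4 mm, and the sizes match the given ones. Now a helper to work out moves in tool axes.

```bash
cat > plan.py <<'E'
from h import *
import sys
from plant import ctrl
def jaw(R): return np.degrees(np.arctan2(R[1,2],R[0,2]))
def goto(x,y,z,psi):
    o=ctrl.get_obs();R,t=tool(o)
    j=jaw(R);d=(psi-j+90)%180-90
    print('t',round(o['clock'],2),'pos',np.round(t,4),'jaw',round(j,1),'x axis',np.round(R[:,0],3),'open',round(o['opening'],4),'F',np.round(o['force'],1),'q6',round(o['joint_pos'][5],1))
    # down-pointing target; turn first, then shift in the turned frame
    zt=np.array([np.cos(np.radians(j+d)),np.sin(np.radians(j+d)),0]);xt=np.array([0,0,-1.]);Rt=np.c_[xt,np.cross(zt,xt),zt]
    rv=Ro.from_matrix(R.T@Rt).as_rotvec(degrees=True)/5
    s=Rt.T@(np.array([x,y,z])-t)*1000
    print('turn first (a units)',np.round(rv,2),' then shift mm',np.round(s,1))
if __name__=='__main__': goto(*map(float,sys.argv[1:5]))
E
python3 plan.py 0.5 0.10 0.25 99.7
```

```text
t 0.15 pos [0.1596 0.6555 0.2508] jaw -103.7 x axis [-0.    -0.001 -1.   ] open 0.0873 F [ 0.1 -0.8 -0.5] q6 -16.5
turn first (a units) [-4.68  0.01  0.  ]  then shift mm [  0.8 241.9 604.9]
```

```bash
python3 plan.py 0.46 0.05 0.25 99.7
```

```text
t 0.15 pos [0.1596 0.6555 0.2508] jaw -103.7 x axis [-0.    -0.001 -1.   ] open 0.0873 F [ 0.1 -0.8 -0.5] q6 -16.5
turn first (a units) [-4.68  0.01  0.  ]  then shift mm [  0.8 194.1 647.5]
```

Request:
send_rows(deltas=[{"ax":-1.56},{"ax":-1.56},{"ax":-1.56},{"dy":13,"dz":43},{"dy":13,"dz":43},{"dy":13,"dz":43},{"dy":13,"dz":43},{"dy":13,"dz":43},{"dy":13,"dz":43},{"dy":13,"dz":43},{"dy":13,"dz":43}])

```text
validation failed for argument at $.de...
```

Request:
send_rows(deltas=[{"dy":13,"dz":43},{"dy":13,"dz":43},{"dy":13,"dz":43},{"dy":13,"dz":43},{"dy":13,"dz":43},{"dy":13,"dz":43},{"dy":13,"dz":43},{},{}])

```text
validation failed for argument at $.de...
```

```bash
python3 - <<'E'
from h import *
from plant import ctrl
o=ctrl.get_obs();s=ctrl.snapshot("wrist");pickle.dump((o,s),open('w1.pkl','wb'));cv2.imwrite('pics/w1.png',s['image'])
print(o['tool_pos'],o['orientation'],o['joint_pos'])
im=s['image']
for n,z,am in(('red',.036,15),('green',.036,15),('yellow',.036,15),('purple',.036,15),('lblue',.028,40),('copper',.028,15),('blue',.016,800),('white',.016,800)):
    for c in blobs(cmask(im,n),am):
        C,d=ray_wrist(s,o,c[:,0]);
        P=plane(C,d,z);q,l,w,a=rect(P)
        if np.hypot(*q)<1.0 and q[0]>.35: print(n,cv2.contourArea(c),np.round(c[:,0].mean(0)),np.round(q,3),round(l),round(w),round(a,1))
E
```

```text
[0.15960859 0.65550683 0.25083459] [  6.70998087  89.92639813 -96.97657557] [ 9.28251003e+01  2.05819487e+01  6.44762146e-01 -1.33225759e-02
 -7.01353414e+01 -1.65071218e+01]
lblue 442.5 [287.   6.] [0.355 0.647] 49 24 73.6
```

View pics/w1.png

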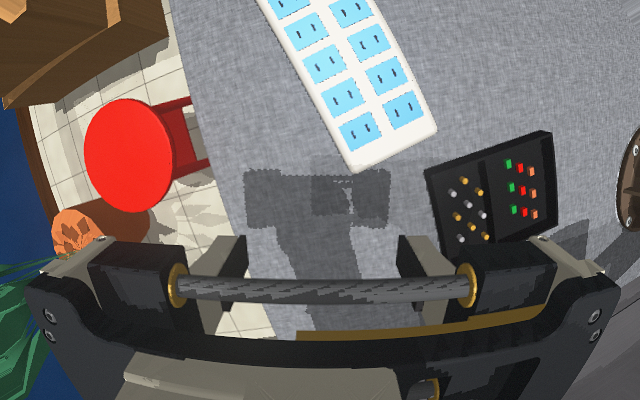

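The view hasn't changed because both move calls were refused. I'll send full rows.

Request:
send_rows(deltas=[{"dx":0,"dy":0,"dz":0,"ax":-1.56,"ay":0,"az":0,"fingers":1},{"dx":0,"dy":0,"dz":0,"ax":-1.56,"ay":0,"az":0,"fingers":1},{"dx":0,"dy":0,"dz":0,"ax":-1.56,"ay":0,"az":0,"fingers":1},{"dx":0,"dy":13,"dz":43,"ax":0,"ay":0,"az":0,"fingers":1},{"dx":0,"dy":13,"dz":43,"ax":0,"ay":0,"az":0,"fingers":1},{"dx":0,"dy":13,"dz":43,"ax":0,"ay":0,"az":0,"fingers":1},{"dx":0,"dy":13,"dz":43,"ax":0,"ay":0,"az":0,"fingers":1},{"dx":0,"dy":13,"dz":43,"ax":0,"ay":0,"az":0,"fingers":1},{"dx":0,"dy":13,"dz":43,"ax":0,"ay":0,"az":0,"fingers":1},{"dx":0,"dy":13,"dz":43,"ax":0,"ay":0,"az":0,"fingers":1}])

```text
clock: 1.45
tool_pos: [0.3006, 0.373, 0.2516]
orientation: [163.0, 90.0, 82.7]
force: [0.5, -0.0, -0.3]
opening: 0.0874
```

Request:
send_rows(deltas=[{"dx":0,"dy":13,"dz":43,"ax":0,"ay":0,"az":0,"fingers":1},{"dx":0,"dy":13,"dz":43,"ax":0,"ay":0,"az":0,"fingers":1},{"dx":0,"dy":13,"dz":43,"ax":0,"ay":0,"az":0,"fingers":1},{"dx":0,"dy":13,"dz":43,"ax":0,"ay":0,"az":0,"fingers":1},{"dx":0,"dy":13,"dz":43,"ax":0,"ay":0,"az":0,"fingers":1},{"dx":0,"dy":13,"dz":43,"ax":0,"ay":0,"az":0,"fingers":1},{"dx":0,"dy":13,"dz":43,"ax":0,"ay":0,"az":0,"fingers":1},{"dx":0,"dy":13,"dz":43,"ax":0,"ay":0,"az":0,"fingers":1},{"dx":0,"dy":0,"dz":0,"ax":0,"ay":0,"az":0,"fingers":1}])

```text
clock: 2.58
tool_pos: [0.4613, 0.0507, 0.2513]
orientation: [-60.0, 90.0, -140.5]
force: [-0.2, 0.3, -0.9]
opening: 0.0876
```

```bash
cat > look.py <<'E'
from h import *
from plant import ctrl
import sys
nm=sys.argv[1]
o=ctrl.get_obs();s=ctrl.snapshot("wrist");pickle.dump((o,s),open(nm+'.pkl','wb'));cv2.imwrite(f'pics/{nm}.png',s['image'])
print(o['clock'],np.round(o['tool_pos'],4),o['orientation'],o['joint_pos'],o['opening'])
im=s['image']
for n,z,am in(('red',.036,15),('green',.036,15),('yellow',.036,15),('purple',.036,15),('lblue',.028,40),('copper',.028,15),('blue',.016,800),('white',.016,800)):
    for c in blobs(cmask(im,n),am):
        C,d=ray_wrist(s,o,c[:,0]);
        P=plane(C,d,z);q,l,w,a=rect(P)
        if np.hypot(*q)<1.0 and q[0]>.35: print(n,cv2.contourArea(c),np.round(c[:,0].mean(0)),np.round(q,3),round(l),round(w),round(a,1))
E
python3 look.py w2
```

```text
2.575 [0.4613 0.0507 0.2513] [ -59.99982795   89.95525288 -140.5119528 ] [ 3.06890256e+01  2.59440871e-01 -2.47655458e+01  7.55135108e-03
 -6.50192340e+01  6.87956579e+01] 0.08759554122847758
red 317.5 [415. 196.] [ 0.451 -0.068] 27 21 14.9
red 232.0 [ 34. 123.] [0.476 0.515] 96 20 41.8
red 243.5 [ 42. 107.] [0.505 0.494] 100 18 62.5
green 395.5 [385.  74.] [ 0.586 -0.001] 27 21 -14.6
yellow 347.5 [621. 221.] [ 0.479 -0.513] 97 61 -30.1
yellow 322.0 [465.  91.] [ 0.591 -0.102] 27 22 7.9
yellow 626.0 [579.  45.] [ 0.72  -0.288] 111 25 -82.7
purple 661.0 [431. 141.] [ 0.522 -0.071] 36 32 -45.8
purple 637.5 [259. 125.] [0.505 0.13 ] 31 29 34.4
purple 630.0 [508. 106.] [ 0.589 -0.168] 43 37 57.8
purple 683.0 [419.  30.] [ 0.648 -0.032] 38 30 -79.9
lblue 83.0 [  3. 181.] [0.358 0.656] 34 32 -75.1
lblue 161.5 [ 14. 178.] [0.372 0.604] 41 33 -74.8
lblue 591.5 [316. 168.] [0.464 0.058] 34 32 13.8
copper 617.5 [295.  52.] [0.594 0.103] 33 33 -16.5
blue 6134.5 [557. 174.] [ 0.519 -0.316] 172 141 1.9
white 10462.0 [161.  88.] [0.535 0.28 ] 174 129 9.6
```

View pics/w2.png

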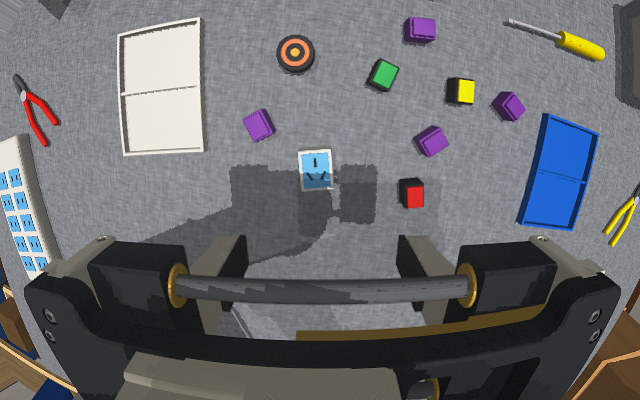

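The wrist view matches: connector at (295,52), green (385,74), red (415,194), socket (316,169). All three views agree, so I'll start with the connector.

```bash
python3 plan.py 0.594 0.104 0.031 99.7
```

```text
t 2.62 pos [0.4609 0.0518 0.2513] jaw -80.5 x axis [-0.001 -0.    -1.   ] open 0.0878 F [-0.5 -0.1  0. ] q6 68.7
turn first (a units) [-0.03  0.    0.01]  then shift mm [220.3 140.  -29.1]
```

Request:
send_rows(deltas=[{"dx":30,"dy":35,"dz":-7.3,"ax":0,"ay":0,"az":0,"fingers":0.75},{"dx":30,"dy":35,"dz":-7.3,"ax":0,"ay":0,"az":0,"fingers":0.75},{"dx":30,"dy":35,"dz":-7.3,"ax":0,"ay":0,"az":0,"fingers":0.75},{"dx":30,"dy":35,"dz":-7.3,"ax":0,"ay":0,"az":0,"fingers":0.75},{"dx":0,"dy":0,"dz":0,"ax":0,"ay":0,"az":0,"fingers":0.75},{"dx":0,"dy":0,"dz":0,"ax":0,"ay":0,"az":0,"fingers":0.75}])

```text
clock: 3.38
tool_pos: [0.5932, 0.1061, 0.1315]
orientation: [-71.4, 90.0, -151.6]
force: [-0.0, 0.1, 0.5]
opening: 0.0657
```

```bash
python3 plan.py 0.594 0.104 0.031 99.7
```

```text
t 3.38 pos [0.5932 0.1061 0.1315] jaw -80.2 x axis [-0.001 -0.    -1.   ] open 0.0657 F [-0.   0.1  0.5] q6 71.1
turn first (a units) [0.02 0.   0.01]  then shift mm [100.5   0.4   2.2]
```

Request:
send_rows(deltas=[{"dx":30,"dy":0,"dz":2,"ax":0,"ay":0,"az":0,"fingers":0.75},{"dx":30,"dy":0,"dz":0,"ax":0,"ay":0,"az":0,"fingers":0.75},{"dx":25,"dy":0,"dz":0,"ax":0,"ay":0,"az":0,"fingers":0.75},{"dx":15,"dy":0,"dz":0,"ax":0,"ay":0,"az":0,"fingers":0.75},{"dx":0,"dy":0,"dz":0,"ax":0,"ay":0,"az":0,"fingers":0.75},{"dx":0,"dy":0,"dz":0,"ax":0,"ay":0,"az":0,"fingers":0.3},{"dx":0,"dy":0,"dz":0,"ax":0,"ay":0,"az":0,"fingers":0.3},{"dx":0,"dy":0,"dz":0,"ax":0,"ay":0,"az":0,"fingers":0.3},{"dx":0,"dy":0,"dz":0,"ax":0,"ay":0,"az":0,"fingers":0.3}])

```text
clock: 4.5
tool_pos: [0.5946, 0.1036, 0.0324]
orientation: [100.6, 89.9, 20.4]
force: [-0.6, 0.8, 6.4]
opening: 0.0435
```

```bash
python3 plan.py 0.576 0.287 0.036 99.7
```

```text
t 4.5 pos [0.5946 0.1036 0.0324] jaw -80.3 x axis [ 0.001  0.    -1.   ] open 0.0435 F [-0.6  0.8  6.4] q6 71.3
turn first (a units) [ 0.01 -0.   -0.01]  then shift mm [  -3.6   12.6 -183.9]
```

Gripped: the opening is 43.5 mm against the 44 mm connector. Lift and carry.

Request:
send_rows(deltas=[{"dx":-10,"dy":0,"dz":0,"ax":0,"ay":0,"az":0,"fingers":0.3},{"dx":-25,"dy":0,"dz":0,"ax":0,"ay":0,"az":0,"fingers":0.3},{"dx":-25,"dy":0,"dz":0,"ax":0,"ay":0,"az":0,"fingers":0.3},{"dx":0,"dy":2,"dz":-34,"ax":0,"ay":0,"az":0,"fingers":0.3},{"dx":0,"dy":2.6,"dz":-40,"ax":0,"ay":0,"az":0,"fingers":0.3},{"dx":0,"dy":3,"dz":-40,"ax":0,"ay":0,"az":0,"fingers":0.3},{"dx":0,"dy":3,"dz":-40,"ax":0,"ay":0,"az":0,"fingers":0.3},{"dx":0,"dy":2,"dz":-30,"ax":0,"ay":0,"az":0,"fingers":0.3},{"dx":0,"dy":0,"dz":0,"ax":0,"ay":0,"az":0,"fingers":0.3},{"dx":0,"dy":0,"dz":0,"ax":0,"ay":0,"az":0,"fingers":0.3}])

```text
clock: 5.75
tool_pos: [0.5753, 0.2866, 0.0916]
orientation: [-63.5, 90.0, -143.8]
force: [-0.0, -0.1, -1.3]
opening: 0.0432
```

```bash
python3 plan.py 0.576 0.287 0.037 99.7; python3 - <<'E'
from h import *
from plant import ctrl
s=ctrl.snapshot('side');cv2.imwrite('pics/s2.png',cv2.resize(s['image'][60:280,100:420],None,fx=2,fy=2))
E
```

```text
t 5.75 pos [0.5753 0.2866 0.0916] jaw -80.3 x axis [-0. -0. -1.] open 0.0432 F [-0.  -0.1 -1.3] q6 55.9
turn first (a units) [0.01 0.   0.01]  then shift mm [54.6  0.8 -0.3]
```

View pics/s2.png

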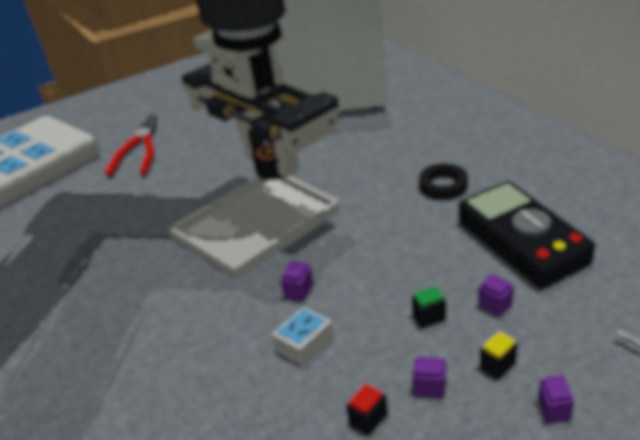

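The connector is held over the far compartment of the white tray (picture near (265,155)). Lowering it.

Request:
send_rows(deltas=[{"dx":25,"dy":0.8,"dz":0,"ax":0,"ay":0,"az":0,"fingers":0.3},{"dx":15,"dy":0,"dz":0,"ax":0,"ay":0,"az":0,"fingers":0.3},{"dx":8,"dy":0,"dz":0,"ax":0,"ay":0,"az":0,"fingers":0.3},{"dx":4,"dy":0,"dz":0,"ax":0,"ay":0,"az":0,"fingers":0.3},{"dx":1.5,"dy":0,"dz":0,"ax":0,"ay":0,"az":0,"fingers":0.3},{"dx":1,"dy":0,"dz":0,"ax":0,"ay":0,"az":0,"fingers":0.3},{"dx":0,"dy":0,"dz":0,"ax":0,"ay":0,"az":0,"fingers":0.3},{"dx":0,"dy":0,"dz":0,"ax":0,"ay":0,"az":0,"fingers":0.3}])

```text
clock: 6.8
tool_pos: [0.5764, 0.2872, 0.0374]
orientation: [120.0, 90.0, 39.8]
force: [0.8, 0.0, -1.0]
opening: 0.0435
```

Request:
send_rows(deltas=[{"dx":0.7,"dy":0,"dz":0,"ax":0,"ay":0,"az":0,"fingers":0.3},{"dx":0.5,"dy":0,"dz":0,"ax":0,"ay":0,"az":0,"fingers":0.3},{"dx":0,"dy":0,"dz":0,"ax":0,"ay":0,"az":0,"fingers":0.3}])

```text
clock: 7.18
tool_pos: [0.5764, 0.2872, 0.0364]
orientation: [105.9, 90.0, 25.6]
force: [-1.9, -1.1, 5.0]
opening: 0.0435
```

Contact now at 5 N. Release and rise.

Request:
send_rows(deltas=[{"dx":0,"dy":0,"dz":0,"ax":0,"ay":0,"az":0,"fingers":0.66},{"dx":0,"dy":0,"dz":0,"ax":0,"ay":0,"az":0,"fingers":0.66},{"dx":0,"dy":0,"dz":0,"ax":0,"ay":0,"az":0,"fingers":0.66},{"dx":-10,"dy":0,"dz":0,"ax":0,"ay":0,"az":0,"fingers":0.66},{"dx":-30,"dy":0,"dz":0,"ax":0,"ay":0,"az":0,"fingers":0.66},{"dx":-40,"dy":0,"dz":0,"ax":0,"ay":0,"az":0,"fingers":0.66}])

```text
clock: 7.92
tool_pos: [0.5759, 0.2867, 0.1164]
orientation: [-55.1, 89.9, -135.4]
force: [0.3, 0.9, -0.8]
opening: 0.0578
```

```bash
python3 plan.py 0.451 -0.068 0.110 105
```

```text
t 7.92 pos [0.5759 0.2867 0.1164] jaw -80.3 x axis [-0.001 -0.001 -1.   ] open 0.0578 F [ 0.3  0.9 -0.8] q6 55.9
turn first (a units) [-1.06  0.01  0.02]  then shift mm [   6.4 -212.4  310.3]
```

Request:
send_rows(deltas=[{"dx":0,"dy":0,"dz":0,"ax":-1.06,"ay":0,"az":0,"fingers":0.66},{"dx":0,"dy":-21.2,"dz":31,"ax":0,"ay":0,"az":0,"fingers":0.66},{"dx":0,"dy":-21.2,"dz":31,"ax":0,"ay":0,"az":0,"fingers":0.66},{"dx":0,"dy":-21.2,"dz":31,"ax":0,"ay":0,"az":0,"fingers":0.66},{"dx":0,"dy":-21.2,"dz":31,"ax":0,"ay":0,"az":0,"fingers":0.66},{"dx":0,"dy":-21.2,"dz":31,"ax":0,"ay":0,"az":0,"fingers":0.66},{"dx":0,"dy":-21.2,"dz":31,"ax":0,"ay":0,"az":0,"fingers":0.66},{"dx":0,"dy":-21.2,"dz":31,"ax":0,"ay":0,"az":0,"fingers":0.66},{"dx":0,"dy":-21.2,"dz":31,"ax":0,"ay":0,"az":0,"fingers":0.66},{"dx":0,"dy":-21.2,"dz":31,"ax":0,"ay":0,"az":0,"fingers":0.66},{"dx":0,"dy":-21.2,"dz":31,"ax":0,"ay":0,"az":0,"fingers":0.66},{"dx":0,"dy":0,"dz":0,"ax":0,"ay":0,"az":0,"fingers":0.66}])

```text
clock: 9.43
tool_pos: [0.451, -0.069, 0.1165]
orientation: [95.9, 90.0, 20.8]
force: [0.2, 1.0, -0.2]
opening: 0.0578
```

```bash
python3 plan.py 0.451 -0.068 0.035 105; python3 - <<'E'
from h import *
from plant import ctrl
s=ctrl.snapshot('top');cv2.imwrite('pics/t2.png',cv2.resize(s['image'][160:290,160:480],None,fx=2.4,fy=2.4))
E
```

```text
t 9.43 pos [ 0.451  -0.069   0.1165] jaw -75.1 x axis [ 0.  0. -1.] open 0.0578 F [ 0.2  1.  -0.2] q6 88.7
turn first (a units) [-0.03 -0.   -0.01]  then shift mm [81.5  0.3 -0.9]
```

View pics/t2.png

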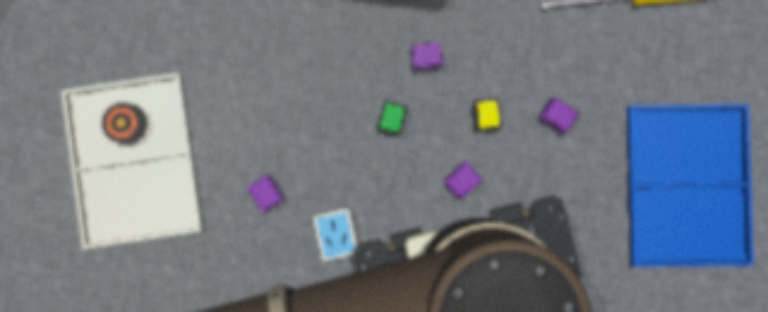

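The connector sits upright in the far compartment at about (123,122). Now down onto the red switch.

Request:
send_rows(deltas=[{"dx":30,"dy":0,"dz":-0.9,"ax":0,"ay":0,"az":0,"fingers":0.66},{"dx":25,"dy":0,"dz":0,"ax":0,"ay":0,"az":0,"fingers":0.66},{"dx":18,"dy":0,"dz":0,"ax":0,"ay":0,"az":0,"fingers":0.66},{"dx":10,"dy":0,"dz":0,"ax":0,"ay":0,"az":0,"fingers":0.66},{"dx":0,"dy":0,"dz":0,"ax":0,"ay":0,"az":0,"fingers":0.66},{"dx":0,"dy":0,"dz":0,"ax":0,"ay":0,"az":0,"fingers":0.15},{"dx":0,"dy":0,"dz":0,"ax":0,"ay":0,"az":0,"fingers":0.15},{"dx":0,"dy":0,"dz":0,"ax":0,"ay":0,"az":0,"fingers":0.15},{"dx":0,"dy":0,"dz":0,"ax":0,"ay":0,"az":0,"fingers":0.15}])

```text
clock: 10.6
tool_pos: [0.4518, -0.0664, 0.0332]
orientation: [86.5, 90.0, 11.5]
force: [-0.1, 0.8, 3.8]
opening: 0.026
```

```bash
python3 plan.py 0.494 0.273 0.038 99.7
```

```text
t 10.6 pos [ 0.4518 -0.0664  0.0332] jaw -75.0 x axis [ 0.001  0.    -1.   ] open 0.026 F [-0.1  0.8  3.8] q6 88.5
turn first (a units) [ 1.06  0.   -0.01]  then shift mm [  -4.8   98.8 -327.5]
```

Request:
send_rows(deltas=[{"dx":-10,"dy":0,"dz":0,"ax":0,"ay":0,"az":0,"fingers":0.15},{"dx":-30,"dy":0,"dz":0,"ax":0,"ay":0,"az":0,"fingers":0.15},{"dx":-30,"dy":0,"dz":0,"ax":1.06,"ay":0,"az":0,"fingers":0.15},{"dx":0,"dy":8.8,"dz":-27.5,"ax":0,"ay":0,"az":0,"fingers":0.15},{"dx":0,"dy":12,"dz":-40,"ax":0,"ay":0,"az":0,"fingers":0.15},{"dx":0,"dy":12,"dz":-40,"ax":0,"ay":0,"az":0,"fingers":0.15},{"dx":0,"dy":12,"dz":-40,"ax":0,"ay":0,"az":0,"fingers":0.15},{"dx":0,"dy":12,"dz":-40,"ax":0,"ay":0,"az":0,"fingers":0.15},{"dx":0,"dy":12,"dz":-40,"ax":0,"ay":0,"az":0,"fingers":0.15},{"dx":0,"dy":12,"dz":-40,"ax":0,"ay":0,"az":0,"fingers":0.15},{"dx":0,"dy":12,"dz":-35,"ax":0,"ay":0,"az":0,"fingers":0.15},{"dx":0,"dy":6,"dz":-25,"ax":0,"ay":0,"az":0,"fingers":0.15}])

```text
clock: 12.1
tool_pos: [0.4939, 0.2746, 0.1034]
orientation: [118.1, 90.0, 37.9]
force: [0.8, -1.0, -1.0]
opening: 0.0255
```

Request:
send_rows(deltas=[{"dx":0,"dy":0,"dz":0,"ax":0,"ay":0,"az":0,"fingers":0.15},{"dx":0,"dy":0,"dz":0,"ax":0,"ay":0,"az":0,"fingers":0.15}])

```text
clock: 12.35
tool_pos: [0.4933, 0.2724, 0.1028]
orientation: [-65.8, 90.0, -146.1]
force: [0.2, -0.8, -1.0]
opening: 0.0256
```

```bash
python3 plan.py 0.494 0.273 0.038 99.7
```

```text
t 12.35 pos [0.4933 0.2724 0.1028] jaw -80.3 x axis [-0.001 -0.    -1.   ] open 0.0256 F [ 0.2 -0.8 -1. ] q6 50.9
turn first (a units) [0.   0.   0.01]  then shift mm [64.8  0.8 -0.5]
```

Request:
send_rows(deltas=[{"dx":30,"dy":0.8,"dz":0,"ax":0,"ay":0,"az":0,"fingers":0.15},{"dx":18,"dy":0,"dz":0,"ax":0,"ay":0,"az":0,"fingers":0.15},{"dx":10,"dy":0,"dz":0,"ax":0,"ay":0,"az":0,"fingers":0.15},{"dx":4,"dy":0,"dz":0,"ax":0,"ay":0,"az":0,"fingers":0.15},{"dx":1.5,"dy":0,"dz":0,"ax":0,"ay":0,"az":0,"fingers":0.15},{"dx":1,"dy":0,"dz":0,"ax":0,"ay":0,"az":0,"fingers":0.15},{"dx":0.7,"dy":0,"dz":0,"ax":0,"ay":0,"az":0,"fingers":0.15},{"dx":0.5,"dy":0,"dz":0,"ax":0,"ay":0,"az":0,"fingers":0.15},{"dx":0,"dy":0,"dz":0,"ax":0,"ay":0,"az":0,"fingers":0.15}])

```text
clock: 13.48
tool_pos: [0.4945, 0.2733, 0.0373]
orientation: [127.8, 90.0, 47.6]
force: [1.1, -0.0, -1.0]
opening: 0.0257
```

Request:
send_rows(deltas=[{"dx":0.5,"dy":0,"dz":0,"ax":0,"ay":0,"az":0,"fingers":0.15},{"dx":0,"dy":0,"dz":0,"ax":0,"ay":0,"az":0,"fingers":0.15}])

```text
clock: 13.72
tool_pos: [0.4945, 0.2733, 0.0372]
orientation: [99.3, 90.0, 19.0]
force: [-2.4, -0.6, 5.3]
opening: 0.0258
```

Contact. Release.

Request:
send_rows(deltas=[{"dx":0,"dy":0,"dz":0,"ax":0,"ay":0,"az":0,"fingers":0.55},{"dx":0,"dy":0,"dz":0,"ax":0,"ay":0,"az":0,"fingers":0.55},{"dx":0,"dy":0,"dz":0,"ax":0,"ay":0,"az":0,"fingers":0.55},{"dx":-10,"dy":0,"dz":0,"ax":0,"ay":0,"az":0,"fingers":0.55},{"dx":-30,"dy":0,"dz":0,"ax":0,"ay":0,"az":0,"fingers":0.6},{"dx":-40,"dy":0,"dz":0,"ax":0,"ay":0,"az":0,"fingers":0.66}])

```text
clock: 14.48
tool_pos: [0.4941, 0.2727, 0.1173]
orientation: [-51.6, 89.9, -131.9]
force: [0.2, 1.0, 0.8]
opening: 0.0562
```

```bash
python3 plan.py 0.462 0.059 0.11 103.8
```

```text
t 14.47 pos [0.4941 0.2727 0.1173] jaw -80.3 x axis [-0.001 -0.001 -1.   ] open 0.0562 F [0.2 1.  0.8] q6 51.0
turn first (a units) [-0.82  0.01  0.02]  then shift mm [  7.3 -82.2 199.9]
```

Request:
send_rows(deltas=[{"dx":0,"dy":0,"dz":0,"ax":-0.82,"ay":0,"az":0,"fingers":0.75},{"dx":0,"dy":-13.7,"dz":33.3,"ax":0,"ay":0,"az":0,"fingers":0.75},{"dx":0,"dy":-13.7,"dz":33.3,"ax":0,"ay":0,"az":0,"fingers":0.75},{"dx":0,"dy":-13.7,"dz":33.3,"ax":0,"ay":0,"az":0,"fingers":0.75},{"dx":0,"dy":-13.7,"dz":33.3,"ax":0,"ay":0,"az":0,"fingers":0.75},{"dx":0,"dy":-13.7,"dz":33.3,"ax":0,"ay":0,"az":0,"fingers":0.75},{"dx":0,"dy":-13.7,"dz":33.3,"ax":0,"ay":0,"az":0,"fingers":0.75},{"dx":0,"dy":0,"dz":0,"ax":0,"ay":0,"az":0,"fingers":0.75},{"dx":0,"dy":0,"dz":0,"ax":0,"ay":0,"az":0,"fingers":0.75}])

```text
clock: 15.6
tool_pos: [0.4629, 0.0598, 0.1173]
orientation: [99.5, 89.9, 23.3]
force: [1.0, -0.5, 0.7]
opening: 0.0656
```

```bash
python3 plan.py 0.462 0.059 0.031 103.8;  python3 - <<'E'
from h import *
from plant import ctrl
s=ctrl.snapshot('top');cv2.imwrite('pics/t3.png',cv2.resize(s['image'][160:290,160:480],None,fx=2.4,fy=2.4))
E
```

```text
t 15.6 pos [0.4629 0.0598 0.1173] jaw -76.2 x axis [ 0.001  0.001 -1.   ] open 0.0656 F [ 1.  -0.5  0.7] q6 72.2
turn first (a units) [-0.   -0.   -0.01]  then shift mm [86.3 -1.1  0.5]
```

View pics/t3.png

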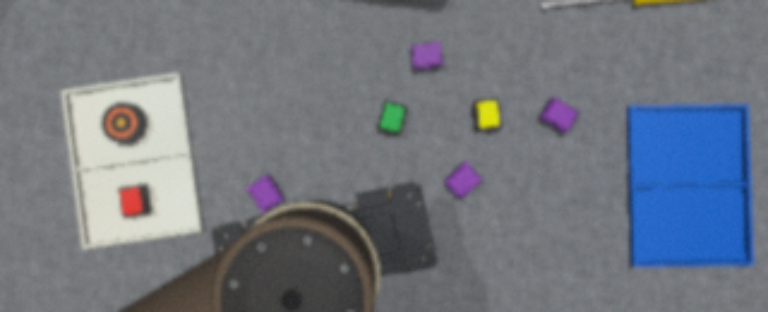

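The red switch stands in the near compartment at about (133,201). Next is the socket insert.

Request:
send_rows(deltas=[{"dx":32,"dy":-1,"dz":0.5,"ax":0,"ay":0,"az":0,"fingers":0.75},{"dx":28,"dy":0,"dz":0,"ax":0,"ay":0,"az":0,"fingers":0.75},{"dx":18,"dy":0,"dz":0,"ax":0,"ay":0,"az":0,"fingers":0.75},{"dx":8,"dy":0,"dz":0,"ax":0,"ay":0,"az":0,"fingers":0.75},{"dx":0,"dy":0,"dz":0,"ax":0,"ay":0,"az":0,"fingers":0.75},{"dx":0,"dy":0,"dz":0,"ax":0,"ay":0,"az":0,"fingers":0.3},{"dx":0,"dy":0,"dz":0,"ax":0,"ay":0,"az":0,"fingers":0.3},{"dx":0,"dy":0,"dz":0,"ax":0,"ay":0,"az":0,"fingers":0.3},{"dx":0,"dy":0,"dz":0,"ax":0,"ay":0,"az":0,"fingers":0.3}])

```text
clock: 16.77
tool_pos: [0.4618, 0.0589, 0.0311]
orientation: [102.1, 90.0, 26.0]
force: [-2.2, 0.9, 5.4]
opening: 0.0398
```

```bash
python3 plan.py 0.477 -0.3205 0.036 91.9
```

```text
t 16.77 pos [0.4618 0.0589 0.0311] jaw -76.2 x axis [ 0.001  0.    -1.   ] open 0.0398 F [-2.2  0.9  5.4] q6 72.2
turn first (a units) [ 2.38 -0.   -0.01]  then shift mm [ -4.9   2.6 379.7]
```

Request:
send_rows(deltas=[{"dx":-10,"dy":0,"dz":0,"ax":0,"ay":0,"az":0,"fingers":0.3},{"dx":-30,"dy":0,"dz":0,"ax":1.19,"ay":0,"az":0,"fingers":0.3},{"dx":-30,"dy":0,"dz":0,"ax":1.19,"ay":0,"az":0,"fingers":0.3},{"dx":0,"dy":0,"dz":29.7,"ax":0,"ay":0,"az":0,"fingers":0.3},{"dx":0,"dy":0.5,"dz":45,"ax":0,"ay":0,"az":0,"fingers":0.3},{"dx":0,"dy":0.5,"dz":45,"ax":0,"ay":0,"az":0,"fingers":0.3},{"dx":0,"dy":0.5,"dz":45,"ax":0,"ay":0,"az":0,"fingers":0.3},{"dx":0,"dy":0.5,"dz":45,"ax":0,"ay":0,"az":0,"fingers":0.3},{"dx":0,"dy":0.6,"dz":45,"ax":0,"ay":0,"az":0,"fingers":0.3},{"dx":0,"dy":0,"dz":45,"ax":0,"ay":0,"az":0,"fingers":0.3},{"dx":0,"dy":0,"dz":45,"ax":0,"ay":0,"az":0,"fingers":0.3},{"dx":0,"dy":0,"dz":35,"ax":0,"ay":0,"az":0,"fingers":0.3}])

```text
clock: 18.27
tool_pos: [0.4766, -0.3224, 0.1012]
orientation: [61.7, 90.0, -26.4]
force: [-0.9, 0.3, -0.1]
opening: 0.0398
```

Request:
send_rows(deltas=[{"dx":0,"dy":0,"dz":0,"ax":0,"ay":0,"az":0,"fingers":0.3},{"dx":0,"dy":0,"dz":0,"ax":0,"ay":0,"az":0,"fingers":0.3}])

```text
clock: 18.52
tool_pos: [0.4765, -0.3205, 0.1008]
orientation: [-130.3, 90.0, 141.6]
force: [0.6, 0.9, -0.0]
opening: 0.0399
```

```bash
python3 plan.py 0.477 -0.3205 0.0351 91.9
```

```text
t 18.52 pos [ 0.4765 -0.3205  0.1008] jaw -88.1 x axis [-0.  0. -1.] open 0.0399 F [ 0.6  0.9 -0. ] q6 106.3
turn first (a units) [-0. -0.  0.]  then shift mm [65.7  0.5  0. ]
```

Request:
send_rows(deltas=[{"dx":30,"dy":0.5,"dz":0,"ax":0,"ay":0,"az":0,"fingers":0.3},{"dx":18,"dy":0,"dz":0,"ax":0,"ay":0,"az":0,"fingers":0.3},{"dx":10,"dy":0,"dz":0,"ax":0,"ay":0,"az":0,"fingers":0.3},{"dx":4,"dy":0,"dz":0,"ax":0,"ay":0,"az":0,"fingers":0.3},{"dx":1.5,"dy":0,"dz":0,"ax":0,"ay":0,"az":0,"fingers":0.3},{"dx":1,"dy":0,"dz":0,"ax":0,"ay":0,"az":0,"fingers":0.3},{"dx":0.7,"dy":0,"dz":0,"ax":0,"ay":0,"az":0,"fingers":0.3},{"dx":0.5,"dy":0,"dz":0,"ax":0,"ay":0,"az":0,"fingers":0.3},{"dx":0,"dy":0,"dz":0,"ax":0,"ay":0,"az":0,"fingers":0.3}])

```text
clock: 19.65
tool_pos: [0.4775, -0.3207, 0.0352]
orientation: [62.8, 90.0, -25.3]
force: [-0.9, 0.4, 0.7]
opening: 0.0397
```

Request:
send_rows(deltas=[{"dx":0.6,"dy":0,"dz":0,"ax":0,"ay":0,"az":0,"fingers":0.3},{"dx":0,"dy":0,"dz":0,"ax":0,"ay":0,"az":0,"fingers":0.3}])

```text
clock: 19.9
tool_pos: [0.4775, -0.3207, 0.0351]
orientation: [50.2, 90.0, -37.9]
force: [-1.4, 2.2, 7.0]
opening: 0.0397
```

Contact. Release and rise.

Request:
send_rows(deltas=[{"dx":0,"dy":0,"dz":0,"ax":0,"ay":0,"az":0,"fingers":0.62},{"dx":0,"dy":0,"dz":0,"ax":0,"ay":0,"az":0,"fingers":0.62},{"dx":0,"dy":0,"dz":0,"ax":0,"ay":0,"az":0,"fingers":0.62},{"dx":-10,"dy":0,"dz":0,"ax":0,"ay":0,"az":0,"fingers":0.62},{"dx":-30,"dy":0,"dz":0,"ax":0,"ay":0,"az":0,"fingers":0.62},{"dx":-40,"dy":0,"dz":0,"ax":0,"ay":0,"az":0,"fingers":0.62}])

```text
clock: 20.65
tool_pos: [0.4768, -0.3204, 0.115]
orientation: [-106.9, 89.9, 165.0]
force: [1.4, -0.7, 0.7]
opening: 0.0544
```

```bash
python3 plan.py 0.585 -0.001 0.11 75.4
```

```text
t 20.65 pos [ 0.4768 -0.3204  0.115 ] jaw -88.1 x axis [-0.002  0.    -1.   ] open 0.0544 F [ 1.4 -0.7  0.7] q6 106.3
turn first (a units) [ 3.3  -0.    0.02]  then shift mm [   5.    24.2 -336.4]
```

Request:
send_rows(deltas=[{"dx":0,"dy":0,"dz":0,"ax":1.65,"ay":0,"az":0,"fingers":0.62},{"dx":0,"dy":0,"dz":0,"ax":1.65,"ay":0,"az":0,"fingers":0.62},{"dx":0,"dy":2.7,"dz":-37.4,"ax":0,"ay":0,"az":0,"fingers":0.62},{"dx":0,"dy":2.7,"dz":-37.4,"ax":0,"ay":0,"az":0,"fingers":0.62},{"dx":0,"dy":2.7,"dz":-37.4,"ax":0,"ay":0,"az":0,"fingers":0.62},{"dx":0,"dy":2.7,"dz":-37.4,"ax":0,"ay":0,"az":0,"fingers":0.62},{"dx":0,"dy":2.7,"dz":-37.4,"ax":0,"ay":0,"az":0,"fingers":0.62},{"dx":0,"dy":2.7,"dz":-37.4,"ax":0,"ay":0,"az":0,"fingers":0.62},{"dx":0,"dy":2.7,"dz":-37.4,"ax":0,"ay":0,"az":0,"fingers":0.62},{"dx":0,"dy":2.7,"dz":-37.4,"ax":0,"ay":0,"az":0,"fingers":0.62},{"dx":0,"dy":2.7,"dz":-37.4,"ax":0,"ay":0,"az":0,"fingers":0.62},{"dx":0,"dy":0,"dz":0,"ax":0,"ay":0,"az":0,"fingers":0.62}])

```text
clock: 22.15
tool_pos: [0.5867, 0.0013, 0.115]
orientation: [115.2, 89.9, 10.8]
force: [-0.9, -0.0, 0.6]
opening: 0.0545
```

Request:
send_rows(deltas=[{"dx":0,"dy":0,"dz":0,"ax":0,"ay":0,"az":0,"fingers":0.62}])

```text
clock: 22.28
tool_pos: [0.5854, -0.0009, 0.1147]
orientation: [-135.1, 90.0, 120.3]
force: [-0.6, -0.6, 0.6]
opening: 0.0543
```

```bash
python3 plan.py 0.585 -0.001 0.033 75.4;  python3 - <<'E'
from h import *
from plant import ctrl
s=ctrl.snapshot('side');cv2.imwrite('pics/s4.png',cv2.resize(s['image'][100:400,180:500],None,fx=2,fy=2))
E
```

```text
t 22.27 pos [ 0.5854 -0.0009  0.1147] jaw -104.6 x axis [-0.  0. -1.] open 0.0543 F [-0.6 -0.6  0.6] q6 56.4
turn first (a units) [ 0.01 -0.    0.  ]  then shift mm [81.7 -0.4  0.2]
```

View pics/s4.png

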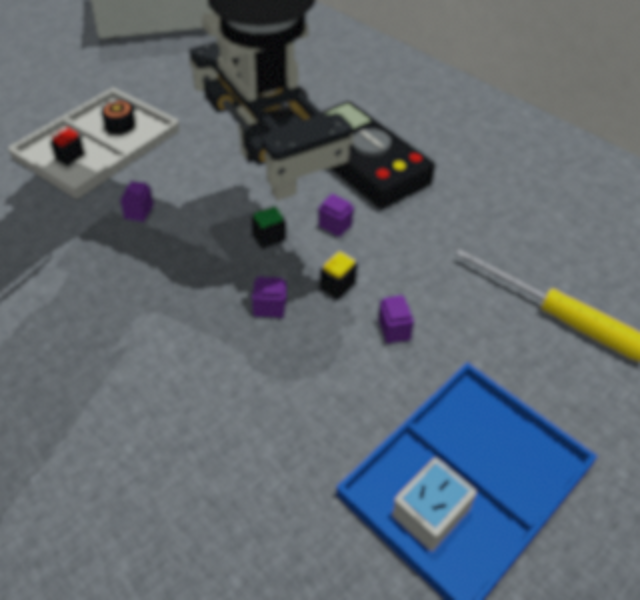

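The socket insert is flat in the blue near compartment at about (434,500). The connector and red switch stand upright in the white tray, and nothing else has moved. Now the green switch.

Request:
send_rows(deltas=[{"dx":30,"dy":0,"dz":0,"ax":0,"ay":0,"az":0,"fingers":0.62},{"dx":25,"dy":0,"dz":0,"ax":0,"ay":0,"az":0,"fingers":0.62},{"dx":18,"dy":0,"dz":0,"ax":0,"ay":0,"az":0,"fingers":0.62},{"dx":8,"dy":0,"dz":0,"ax":0,"ay":0,"az":0,"fingers":0.62},{"dx":0,"dy":0,"dz":0,"ax":0,"ay":0,"az":0,"fingers":0.62},{"dx":0,"dy":0,"dz":0,"ax":0,"ay":0,"az":0,"fingers":0.15},{"dx":0,"dy":0,"dz":0,"ax":0,"ay":0,"az":0,"fingers":0.15},{"dx":0,"dy":0,"dz":0,"ax":0,"ay":0,"az":0,"fingers":0.15},{"dx":0,"dy":0,"dz":0,"ax":0,"ay":0,"az":0,"fingers":0.15}])

```text
clock: 23.45
tool_pos: [0.5858, -0.0008, 0.0338]
orientation: [112.2, 90.0, 7.7]
force: [-0.4, 1.0, 2.5]
opening: 0.026
```

```bash
python3 plan.py 0.561 -0.3175 0.037 91.9
```

```text
t 23.45 pos [ 0.5858 -0.0008  0.0338] jaw -104.6 x axis [ 0.001  0.    -1.   ] open 0.026 F [-0.4  1.   2.5] q6 56.4
turn first (a units) [-3.29 -0.   -0.01]  then shift mm [ -3.2 -35.3 315.7]
```

Request:
send_rows(deltas=[{"dx":-10,"dy":0,"dz":0,"ax":0,"ay":0,"az":0,"fingers":0.15},{"dx":-35,"dy":0,"dz":0,"ax":0,"ay":0,"az":0,"fingers":0.15},{"dx":-35,"dy":0,"dz":0,"ax":-1.64,"ay":0,"az":0,"fingers":0.15},{"dx":0,"dy":0,"dz":0,"ax":-1.65,"ay":0,"az":0,"fingers":0.15},{"dx":0,"dy":-3,"dz":25,"ax":0,"ay":0,"az":0,"fingers":0.15},{"dx":0,"dy":-5,"dz":44,"ax":0,"ay":0,"az":0,"fingers":0.15},{"dx":0,"dy":-5,"dz":44,"ax":0,"ay":0,"az":0,"fingers":0.15},{"dx":0,"dy":-5,"dz":44,"ax":0,"ay":0,"az":0,"fingers":0.15},{"dx":0,"dy":-5,"dz":44,"ax":0,"ay":0,"az":0,"fingers":0.15},{"dx":0,"dy":-5,"dz":44,"ax":0,"ay":0,"az":0,"fingers":0.15},{"dx":0,"dy":-5,"dz":44,"ax":0,"ay":0,"az":0,"fingers":0.15},{"dx":0,"dy":-2.3,"dz":26.7,"ax":0,"ay":0,"az":0,"fingers":0.15}])

```text
clock: 24.95
tool_pos: [0.5602, -0.3196, 0.1139]
orientation: [48.4, 90.0, -39.8]
force: [0.3, -0.4, -0.9]
opening: 0.0257
```

Request:
send_rows(deltas=[{"dx":0,"dy":0,"dz":0,"ax":0,"ay":0,"az":0,"fingers":0.15},{"dx":0,"dy":0,"dz":0,"ax":0,"ay":0,"az":0,"fingers":0.15}])

```text
clock: 25.2
tool_pos: [0.5605, -0.3174, 0.1136]
orientation: [157.5, 90.0, 69.4]
force: [-0.0, 0.5, -0.1]
opening: 0.0258
```

```bash
python3 plan.py 0.561 -0.3175 0.0378 91.9
```

```text
t 25.2 pos [ 0.5605 -0.3174  0.1136] jaw -88.1 x axis [ 0.  0. -1.] open 0.0258 F [-0.   0.5 -0.1] q6 104.1
turn first (a units) [-0.01 -0.   -0.  ]  then shift mm [75.8  0.5  0.2]
```

Request:
send_rows(deltas=[{"dx":32,"dy":0.5,"dz":0,"ax":0,"ay":0,"az":0,"fingers":0.15},{"dx":26,"dy":0,"dz":0,"ax":0,"ay":0,"az":0,"fingers":0.15},{"dx":10,"dy":0,"dz":0,"ax":0,"ay":0,"az":0,"fingers":0.15},{"dx":4,"dy":0,"dz":0,"ax":0,"ay":0,"az":0,"fingers":0.15},{"dx":1.5,"dy":0,"dz":0,"ax":0,"ay":0,"az":0,"fingers":0.15},{"dx":1,"dy":0,"dz":0,"ax":0,"ay":0,"az":0,"fingers":0.15},{"dx":0.8,"dy":0,"dz":0,"ax":0,"ay":0,"az":0,"fingers":0.15},{"dx":0.5,"dy":0,"dz":0,"ax":0,"ay":0,"az":0,"fingers":0.15},{"dx":0,"dy":0,"dz":0,"ax":0,"ay":0,"az":0,"fingers":0.15}])

```text
clock: 26.32
tool_pos: [0.5613, -0.3177, 0.0378]
orientation: [66.6, 90.0, -21.5]
force: [0.5, 0.3, 0.9]
opening: 0.0261
```

Request:
send_rows(deltas=[{"dx":0.6,"dy":0,"dz":0,"ax":0,"ay":0,"az":0,"fingers":0.15},{"dx":0,"dy":0,"dz":0,"ax":0,"ay":0,"az":0,"fingers":0.15}])

```text
clock: 26.58
tool_pos: [0.5613, -0.3177, 0.0378]
orientation: [48.2, 90.0, -39.9]
force: [-2.4, 1.4, 6.7]
opening: 0.0256
```

Contact. Release, rise, and back off so all the cameras have a clear view.

Request:
send_rows(deltas=[{"dx":0,"dy":0,"dz":0,"ax":0,"ay":0,"az":0,"fingers":0.55},{"dx":0,"dy":0,"dz":0,"ax":0,"ay":0,"az":0,"fingers":0.55},{"dx":0,"dy":0,"dz":0,"ax":0,"ay":0,"az":0,"fingers":0.55},{"dx":-10,"dy":0,"dz":0,"ax":0,"ay":0,"az":0,"fingers":0.55},{"dx":-30,"dy":0,"dz":0,"ax":0,"ay":0,"az":0,"fingers":0.55},{"dx":-40,"dy":0,"dz":0,"ax":0,"ay":0,"az":0,"fingers":0.55},{"dx":-40,"dy":0,"dz":0,"ax":0,"ay":0,"az":0,"fingers":0.55},{"dx":-25,"dy":-30,"dz":-25,"ax":0,"ay":0,"az":0,"fingers":0.55},{"dx":0,"dy":-30,"dz":-40,"ax":0,"ay":0,"az":0,"fingers":0.55},{"dx":0,"dy":-30,"dz":-40,"ax":0,"ay":0,"az":0,"fingers":0.55},{"dx":0,"dy":-10,"dz":-40,"ax":0,"ay":0,"az":0,"fingers":0.55},{"dx":0,"dy":0,"dz":-40,"ax":0,"ay":0,"az":0,"fingers":0.55}])

```text
clock: 28.08
tool_pos: [0.4543, -0.135, 0.1831]
orientation: [92.8, 89.9, 4.6]
force: [0.6, -0.6, 0.7]
opening: 0.0481
```

Request:
send_rows(deltas=[{"dx":0,"dy":0,"dz":-40,"ax":0,"ay":0,"az":0,"fingers":0.55},{"dx":0,"dy":0,"dz":0,"ax":0,"ay":0,"az":0,"fingers":0.55},{"dx":0,"dy":0,"dz":0,"ax":0,"ay":0,"az":0,"fingers":0.55}])

```text
clock: 28.45
tool_pos: [0.454, -0.096, 0.1825]
orientation: [90.5, 90.0, 2.4]
force: [-0.7, -0.7, -0.4]
opening: 0.0482
```

```bash
python3 look.py w5; python3 - <<'E'
from h import *
from plant import ctrl
ss={v:ctrl.snapshot(v) for v in('top','side')}
s=ss['side'];cv2.imwrite('pics/s5.png',cv2.resize(s['image'],(800,500)))
T=dict(w=((.535,.28),9.7),b=((.518,-.319),1.9))
for v in ss:
  s=ss[v];s0=pickle.load(open(v+'0.pkl','rb'))
  for n,z in(('red',.04),('green',.04),('lblue',.032),('copper',.032)):
    for c in blobs(cmask(s['image'],n),40):
        C,d=ray_fixed(s,c[:,0]);P=plane(C,d,z);q,l,w,a=rect(P)
        for k,(cc,th) in T.items():
            t=np.radians(th);r=np.array([[np.cos(t),np.sin(t)],[-np.sin(t),np.cos(t)]])@(q-cc)*1000
            if abs(r[0])<85 and abs(r[1])<60: print(v,n,k,'own xy mm',np.round(r),round(l),round(w),round(a))
  # change of undisturbed things
  y=[ [np.round(c[:,0].mean(0),1).tolist() for c in blobs(cmask(x['image'],'yellow'),40)] for x in(s0,s)];print(v,'yellow',y)
  df=cv2.absdiff(s0['image'],s['image']).max(2);
  if v=='top': print('tape+meter diff',df[120:166,240:355].max(),'screwdriver',df[145:170,385:465].max(),'yellow',df[200:216,355:371].max())
cv2.imwrite('pics/t5.png',ss['top']['image'])
E
```

```text
28.45 [ 0.454  -0.096   0.1825] [90.46808926 89.95155056  2.39175249] [ 1.24864349e+01  3.88648646e+00 -3.07456554e+01  1.03265650e-02
 -5.53201592e+01  7.94313562e+01] 0.04816340194502421
red 189.5 [ 36. 154.] [0.493 0.275] 28 26 8.2
green 369.5 [536. 101.] [ 0.561 -0.32 ] 28 24 2.4
yellow 700.0 [620. 186.] [ 0.48  -0.516] 96 62 -28.7
yellow 641.0 [334.  43.] [ 0.591 -0.103] 27 21 7.6
purple 906.0 [120. 138.] [0.505 0.12 ] 44 38 -54.7
purple 918.0 [304. 118.] [ 0.521 -0.078] 32 25 -46.6
purple 1046.0 [412.  52.] [ 0.588 -0.175] 34 32 58.9
purple 65.5 [267.   1.] [ 0.629 -0.042] 29 5 87.6
lblue 739.5 [525. 177.] [ 0.476 -0.326] 43 33 2.3
copper 234.5 [28. 92.] [0.575 0.294] 33 31 -3.0
blue 13109.0 [510. 137.] [ 0.519 -0.319] 172 136 2.0
white 1059.0 [524. 176.] [ 0.474 -0.334] 51 42 2.0
white 6628.0 [ 47. 119.] [0.534 0.282] 174 134 9.7
top red w own xy mm [-43.  -1.] 23 18 2
top green b own xy mm [43.  2.] 28 20 0
top lblue b own xy mm [-41.  -4.] 40 38 1
top lblue b own xy mm [54. 39.] 58 53 0
top copper w own xy mm [41. -1.] 33 33 -89
top yellow [[[543.5, 260.0], [530.7, 252.7], [362.9, 207.4], [442.6, 155.4]], [[537.5, 256.3], [362.9, 207.4], [442.6, 155.5]]]
tape+meter diff 20 screwdriver 19 yellow 25
side red w own xy mm [-45.  -4.] 28 23 4
side green b own xy mm [42. -2.] 29 22 1
side lblue b own xy mm [-41.  -0.] 42 31 2
side lblue b own xy mm [-54. -11.] 116 73 90
side yellow [[[478.3, 261.7], [349.0, 232.2]], [[478.2, 262.1], [349.2, 232.4]]]
```

View pics/s5.png

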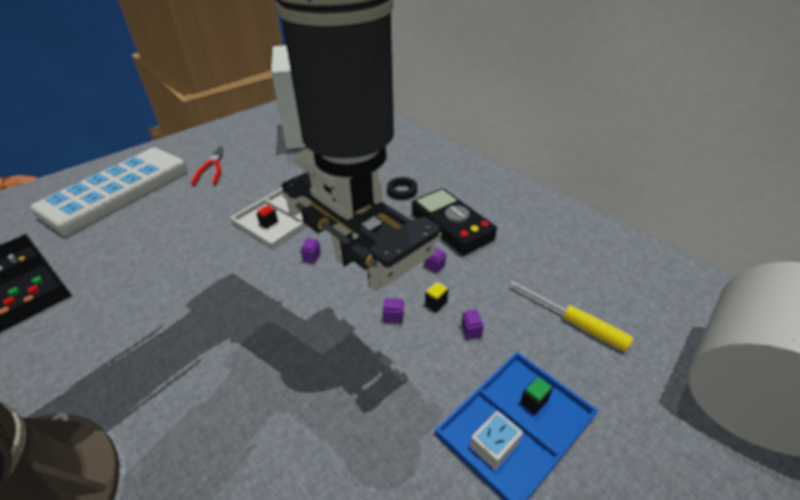

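View pics/w5.png

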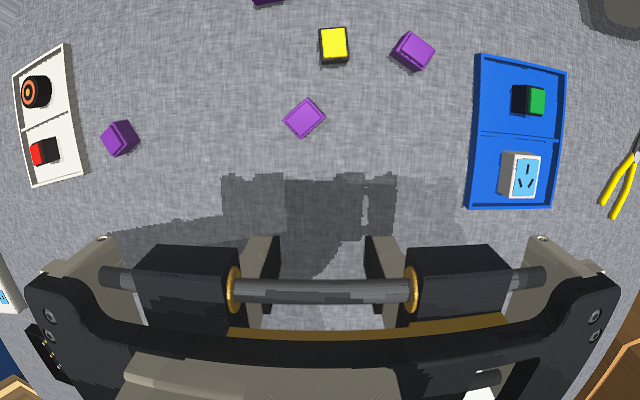

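All four parts stand upright near their compartment centres: green (535,100) and socket (522,177) in blue, connector (33,92) and red (42,153) in white. Nothing that had to stay has moved, and the gripper is clear. Handing in.

```bash
python3 -c "
from plant import ctrl
print(ctrl.close_job())"
```

```text
the job is handed in; nothing more can be done
None
```

I made up both kits and handed the job in at about 28.6 s of the 96 s allowed. `close_job` reports no verdict. Each part was lowered until the wrist felt 5–7 N of contact, at the height expected for the tray floor, and then released.

- **White tray:** the connector is in the far compartment and the red switch in the near one.
- **Blue tray:** the green switch is in the far compartment and the socket insert in the near one.
- **Position check:** the last top and side pictures put every part they measured within about 5 mm of its compartment centre. The last wrist picture agrees to within about 8 mm and shows all four parts upright.
- **Left alone:** in the top view the tape, multimeter, screwdriver and yellow switch showed no visible change. The yellow switch and screwdriver were also within half a pixel of their start in the side view.

**Checks that disagreed:**
- The arm hid the connector from the last side view. Only the top and wrist views confirm its final place, though an earlier side view showed it upright in the tray.
- My light-blue mask also picked up part of the blue tray, so I ignored those extra readings.
- One yellow reading in the top view changed. It came from the yellow pliers outside the job, whose handles merged into one blob.

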